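# Put the citrus press back together

## Robot

A 6-joint arm with a two-finger parallel gripper is mounted at the origin on a cart in front of the work surface, level with it; the furniture and walls round the work are solid. World frame = base frame: x ahead of the robot, y to its left, z up, the work surface at z = 0. Lengths are in mm, angles in rad, forces in N, time in s.
With the tool pointing down it reaches from about 250 to 800 mm from the base axis. Payload 3.9 kg.
Tool frame: the origin (TCP) lies at the very end of the fingers, on their centre line; the grasp point (between the pads) lies 19 mm behind it; z points along the fingers, y is the line along which they close (so a half turn about z gives the same grasp; the last joint's range is limited). The gripper opens to 85 mm and grips with 20 to 120 N. Pads are 22 mm wide; open, the fingers measure 114 mm over their backs; the gripper's body (76 mm by 85 mm) begins 54 mm behind the grasp point. The pads swing forward as they close: fully open they stand 13 mm farther back than shut.
Start: joints at [1.337, 0.26, -0.138, 1.173, 0, 1.571], TCP at [121.626, 510.708, 231.304] pointing down, gripper open.
Joint ranges: [-2.78, 2.78], [-0.83, 1.72], [-1.28, 1.37], [-1.9, 2.12], [-1.57, 1.48], [-3.14, 3.14]. Speed limits (rad/s): [2.57, 2.57, 3.14, 3.14, 3.14, 3.14].

## Interface

Orientations are given as a unit quaternion [w, x, y, z].
In Python, from station import bot gives the robot as it stands. The module is installed in compiled form; this text tells all that it offers.
- The arm moves only by the tool servo_tool, never from a script. Its argument "increments" is a list of rows, each an object of numbers: "tx", "ty", "tz": the shift along the tool's x, y, z in m; "twist": the turn about the tool's z in degrees. A call has exactly 10 rows; each row shifts and turns the commanded pose from where the row before left it, along the tool's axes as they then stand; what a row does not reach is not made up. A row lasts 1/12 s, in which the tool goes at most 41.7 mm and 7.16 degrees, less where a joint would pass 70% of its speed; a pose out of reach is approached as far as the arm can. A call with a gripper value outside its range is refused whole. "jaw" is the finger opening in m, from 0 to 0.0854, set as the call begins (left out, the last holds). The fingers move at their own pace and stop on an object; "force" is the grip in N (left out, the last holds). Time passes only in rows, so rows that do not move let the fingers close, or fill a call up. It gives the time, the measured TCP pose, the force, the opening and the grip force at its end, in the units of the state.
- bot.observe(): the state, without advancing time (a new reading comes with each control period).
- bot.capture(name): name is "scene" or "top"; returns the picture (400x640x3 uint8, red, green, blue); there is no depth.
- bot.camera_info(name): a dict with "fx", "fy", "cx", "cy" (pixels), "R" (3x3) and "t" (3): a world point X has camera coordinates R X + t. Camera axes: x right, y down, z forward; pixel columns grow to the right and rows downward; lengths in mm; the calibration is good to about 2 mm. A picture is of the moment at which its call begins. camera_info takes no time and is no camera call.
- bot.job_done(): hands the job in; it is judged then, once.
Trained networks look in the newest picture that a camera, given by its name, has taken for a name from the list of things; names that differ only in an ending like _2 or _b are one class to them, and where a whole thing is asked for, a point or a joint stands for the part that bears it (a point fixed in the world has none). Each returns a list of dicts, best first, with "confidence" (0 to 1); they miss things now and then, are a little off and sometimes report something else, mostly with a low value. They report only what shows in the picture. A call takes as long as a camera call.
- bot.spot_in(thing, camera): "bbox" ([left, top, right, bottom] in pixels, round what is visible of it).
The state is a dict: "time": time; "joint_pos": joint angles; "qvel": joint speeds; "joint_torque": joint torques, N m; "position": TCP position; "eef_rot": TCP orientation; "ft_force": force on the tool from outside, world axes, zero at the start; "torque": the same for the moment, N m; "grip_width": finger opening in mm; "grip_force": force on a finger pad.
Only numpy, scipy, OpenCV 4.12 (cv2) and the standard library are available. Lean on these libraries where they do the work, as an engineer would, in place of code of your own. Each camera call takes 0.05 s, during which the arm holds its last target. There are 200 camera calls.

## Task

The lever citrus press has been taken apart for washing. Set the lever back on the stand, its round eye down between the two ears and its dome in the cup, and push the hinge pin through ear, eye and ear from either side until its wooden handle meets the ear. Then swing the lever up and back until it leans on its stop, so that the press stands open for the first lemon, and leave the bowl where it is.

Things in the scene. Friction and masses are not known exactly. Their poses are not given: they have to be found in the camera images.
- press: immovable aluminium stand of the citrus press, bed 166x84 mm. Origin on the worktop under the hinge's middle; z up, y along the hinge axis, -x to the cup and the handle's side. Two upright ears, 36 mm wide and 10 mm thick, top 103 mm up, at y 13.5 to 23.5 and -23.5 to -13.5 mm, each with a 17 mm hole along y 85 mm up; between them a V throat that centres the lever's eye on the holes
- hinge (a point): point midway between the ears on the axis of their holes, 85 mm above the worktop; axes as press. A back plate at x 31 to 41 mm, 47 mm wide along y, top 104 mm above the worktop, is the stop on which the open lever leans
- cup (a point): middle of the stand's cup floor, 67 mm above the worktop, 75 mm from the hinge towards -x. Cup 75 mm wide outside, 66 mm inside, rim 87 mm above the worktop; a pouring lip runs to 152 mm from the hinge
- lever: loose 200 mm lever, 0.3 kg, lies level, dome down. Origin above the dome, level with the eye's centre, 18 mm above what it lies on; +x to the eye, -x to the handle, y along the eye's hole. Dome 52 mm wide, z -18 to 4 mm. Bar over it x -36 to 62 mm, 16 mm wide along y, z 4 to 26 mm; mass centre near x 14 mm. Set on the stand it lies level, x as the stand's, dome on the cup floor
- lever_eye (a point): centre of the lever's round eye, at x = 75 mm of the lever: 36 mm in diameter, 22 mm wide along y, with a 17 mm hole along y; axes as lever
- lever_grip (a point): point on the axis of the lever's round wooden handle (21 mm thick, from 40 to 107 mm behind the lever's origin), 150 mm from the eye along -x and 15 mm above it when level. Once pinned, the lever swings up freely, without spring or friction to speak of, and rests on the stop 12 degrees past upright
- pin: loose hinge pin, 132 mm long, 0.12 kg, lies level on its square handle, axis 12 mm up. Origin on its axis at the shoulder where handle and shaft meet; +x to the tip. Handle 24x24 mm, x -60 to 0 mm, wood with a steel collar; steel shaft 14 mm in diameter, x 0 to 72 mm, the last 12 mm tapering to 7 mm; mass centre near x -20 mm
- pin_mid (a point): point on the pin's axis 24 mm from the shoulder towards the tip; it lies at the hinge point when the pin is fully home, from either side
- pin_tip (a point): tip of the pin on its axis, 72 mm from the shoulder
- dip_bowl: white bowl, 115 mm wide and 56 mm high, standing in front of the press under its pouring lip; not to be moved. Origin under its middle

How it is judged:
By the outcome, as a careful person would: the job done as asked, in the order asked, and still so for the second after the job is handed in, with the robot touching nothing.
It also fails if it takes over 72 s, if anything falls off the work surface, if the arm or the gripper's body presses on something with over 40 N, if the wrist force passes 120 N, or if a joint passes its speed limit or range.

## Working session

There is one attempt and no reset: what is moved stays moved. The work goes in short steps, Python scripts to look and compute and a tool call to move; the robot and the scene stay as the last step left them, time stands still between calls to the robot, and variables do not carry over. Pictures are saved under pics/ and viewed, at most 10 in all, crops included, and the job is handed in when it is done.

Besides the shell and the picture viewer there is one more tool, called after "Request:" by a JSON object that holds its "op" and its "data", one argument or row to a line. servo_tool: Moves the arm, as the interface text tells. Its arguments: {"type":"object","properties":{"increments":{"type":"array"},"jaw":{"type":"number"},"force":{"type":"number"}},"required":["increments"]}

```bash
mkdir -p pics
python3 - <<'E'
from station import bot
import cv2,numpy as np
for c in("scene","top"):
    im=bot.capture(c); cv2.imwrite(f"pics/{c}0.png",im[:,:,::-1])
    i=bot.camera_info(c); print(c,i["fx"],i["fy"],i["cx"],i["cy"],np.round(i["R"],4).tolist(),np.round(i["t"],1).tolist())
    for n in("press","lever","lever_eye","lever_grip","pin","pin_tip","dip_bowl"):
        print(n,[(np.round(d["bbox"]).tolist(),round(d["confidence"],2)) for d in bot.spot_in(n,c)[:2]])
s=bot.observe();print(s["time"],s["position"],s["eef_rot"])
E
```

```text
scene 504.01297536930457 504.01297536930457 319.0358214865587 205.4259357122052 [[0.4741, -0.8805, 0.0036], [-0.652, -0.3538, -0.6706], [0.5917, 0.3156, -0.7418]] [-249.7, 394.7, 901.0]
press []
lever [([410.0, 263.0, 458.0, 331.0], 0.94)]
lever_eye []
lever_grip []
pin [([230.0, 182.0, 254.0, 225.0], 0.86), ([307.0, 170.0, 368.0, 246.0], 0.69)]
pin_tip [([229.0, 185.0, 254.0, 224.0], 0.78), ([306.0, 170.0, 371.0, 247.0], 0.37)]
dip_bowl [([268.0, 223.0, 321.0, 272.0], 0.63)]
top 461.5630395038472 461.5630395038472 323.99611155937055 198.97759662043177 [[-0.0176, -0.9997, -0.0172], [-0.9866, 0.0202, -0.1619], [0.1622, 0.0141, -0.9867]] [-5.9, 501.3, 997.6]
press [([305.0, 132.0, 353.0, 217.0], 0.69)]
lever [([443.0, 172.0, 463.0, 254.0], 0.82)]
lever_eye [([442.0, 172.0, 463.0, 258.0], 0.97)]
lever_grip [([440.0, 173.0, 465.0, 256.0], 0.61)]
pin [([204.0, 182.0, 250.0, 224.0], 0.66)]
pin_tip [([204.0, 189.0, 255.0, 224.0], 0.58)]
dip_bowl [([288.0, 210.0, 338.0, 263.0], 0.75)]
0.8 [121.6057605  510.71313481 231.32465108] [1.46613732e-06 1.16626634e-01 9.93175829e-01 3.20232650e-06]
```

Run:
```python
import cv2
a=cv2.imread("pics/top0.png")[110:290,190:480];cv2.imwrite("pics/t1.png",cv2.resize(a,(797,495),interpolation=cv2.INTER_CUBIC))
a=cv2.imread("pics/scene0.png")[120:360,200:520];cv2.imwrite("pics/s1.png",cv2.resize(a,(800,600),interpolation=cv2.INTER_CUBIC))
```

```text
(no output)
```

View pics/t1.png

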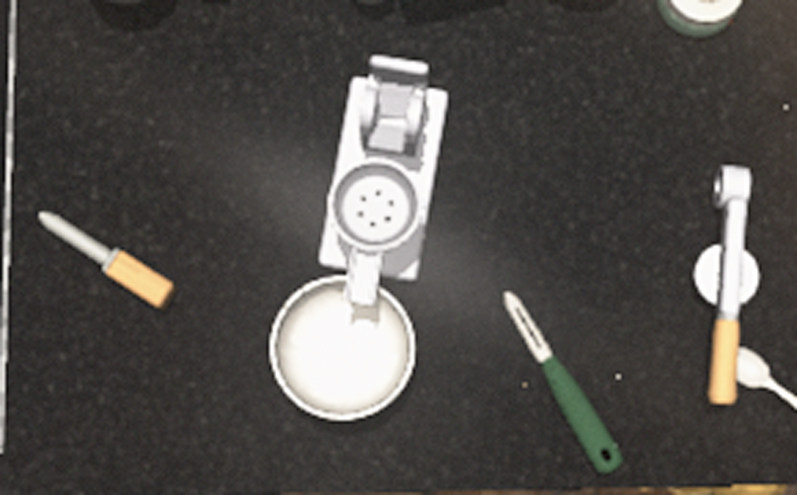

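View pics/s1.png

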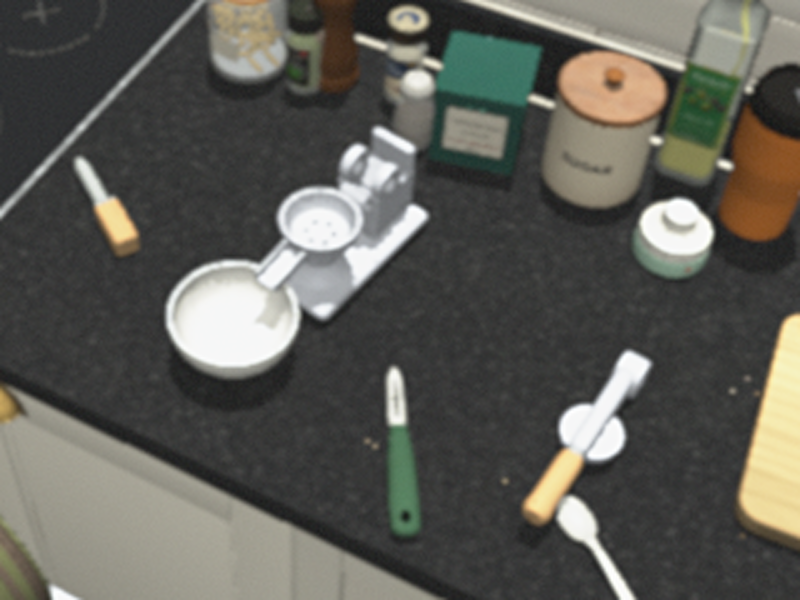

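Run:
```python
import cv2,numpy as np
t=cv2.imread("pics/top0.png");s=cv2.imread("pics/scene0.png")
def c(im,x,y,w,h,k):return cv2.resize(im[y:y+h,x:x+w],None,fx=k,fy=k,interpolation=cv2.INTER_CUBIC)
o=np.zeros((600,800,3),np.uint8)
o[:600,:336]=c(t,302,125,56,100,6)     # top press
o[:540,340:796]=c(s,298,165,76,90,6)   # scene press
cv2.imwrite("pics/p2.png",o)
o=np.zeros((540,800,3),np.uint8)
o[:540,:192]=c(t,437,167,32,90,6)
o[:288,196:508]=c(t,200,180,52,48,6)
o[:540,510:798]=c(s,408,256,48,90,6)
o[294:294+240,200:200+180]=c(s,228,180,30,40,6)
cv2.imwrite("pics/l2.png",o)
```

```text
(no output)
```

View pics/p2.png

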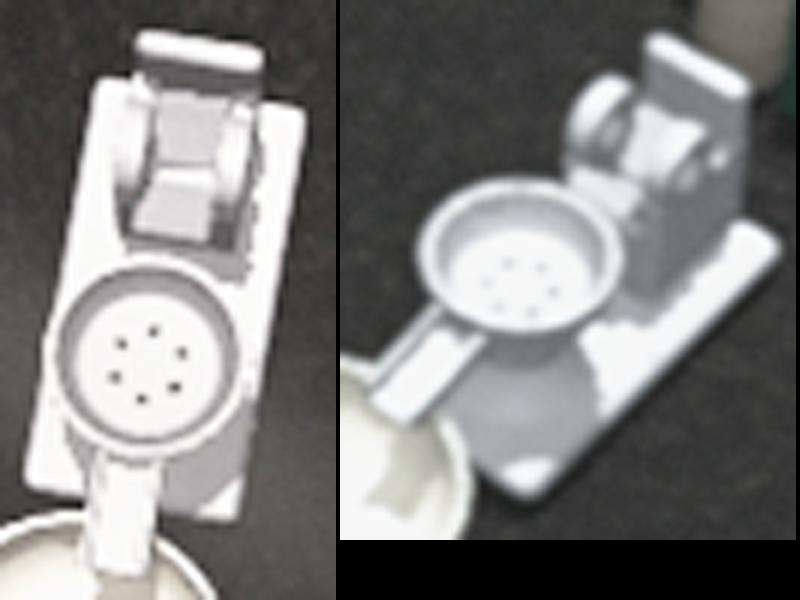

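View pics/l2.png

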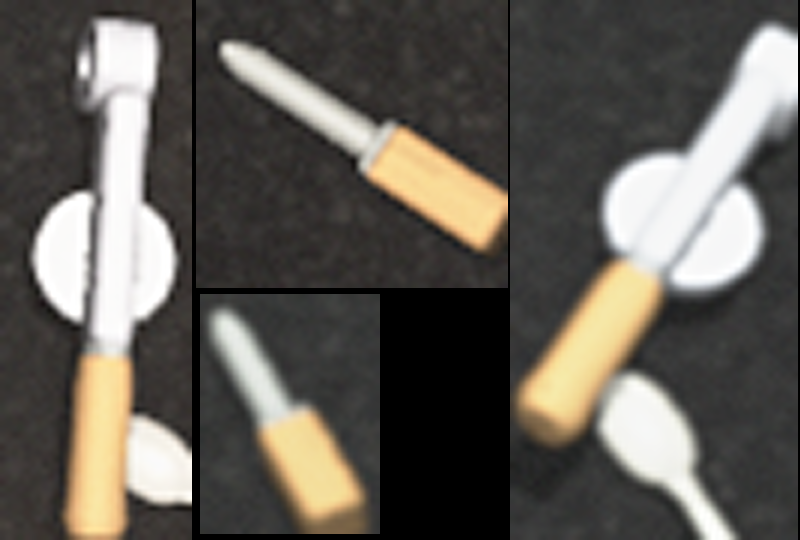

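```bash
cat > h.py <<'E'
import numpy as np
from scipy.optimize import least_squares
from station import bot
CI={c:bot.camera_info(c) for c in("top","scene")}
def proj(c,X):
    i=CI[c];p=np.array(i["R"])@X+np.array(i["t"]).ravel();return np.array([i["fx"]*p[0]/p[2]+i["cx"],i["fy"]*p[1]/p[2]+i["cy"]])
def fit(obs,g,z=False):
    # obs: (cam, local xyz with world z, u, v)
    def W(q,l):
        c,s=np.cos(q[2]),np.sin(q[2]);return np.array([q[0]+c*l[0]-s*l[1],q[1]+s*l[0]+c*l[1],l[2]])
    f=lambda q:np.concatenate([proj(o[0],W(q,o[1]))-o[2:] for o in obs])
    r=least_squares(f,g,loss="soft_l1",x_scale=[100,100,.3]);return r.x,np.round(r.fun.reshape(-1,2),1).tolist()
E
python3 - <<'E'
from h import *
T=lambda x0,y0,ox,oy:(lambda u,v:(x0+(u-ox)/6-.42,y0+(v-oy)/6-.42))
a=T(302,125,0,0);b=T(298,165,340,0)
P=[("top",(-75,0,87),*a(148,354)),("top",(-75,0,67),*a(148,365)),("top",(31,23.5,104),*a(137,55)),("top",(41,23.5,104),*a(139,30)),("top",(41,-23.5,104),*a(265,45)),("top",(31,-23.5,104),*a(264,71)),
("scene",(-75,0,87),*b(520,257)),("scene",(-75,0,67),*b(520,288)),("scene",(41,23.5,104),*b(655,33)),("scene",(41,-23.5,104),*b(750,83)),("scene",(31,-23.5,104),*b(742,100)),("scene",(31,23.5,104),*b(645,54))]
print("press",*fit(P,[600,0,0]))
a=T(437,167,0,0);b=T(408,256,510,0)
P=[("top",(75,11,18),*a(84,66)),("top",(0,0,20),*a(105,258)),("top",(-107,0,33),*a(97,536)),("top",(-40,0,33),*a(105,354)),("scene",(0,0,20),*b(683,223)),("scene",(-107,0,33),*b(550,425)),("scene",(-40,0,36),*b(640,268))]
print("lever",*fit(P,[500,-260,0]))
a=T(200,180,196,0);b=T(228,180,200,294)
P=[("top",(72,0,12),*a(221,46)),("top",(0,0,12),*a(373,147)),("scene",(72,0,12),*b(217,312)),("scene",(0,0,12),*b(282,416))]
print("pin",*fit(P,[500,200,.8]))
from scipy.spatial.transform import Rotation as R
s=bot.observe();w=s["eef_rot"];print(R.from_quat(np.roll(w,-1)).as_matrix().round(3).tolist())
E
```

```text
press [ 5.98695330e+02 -3.66266269e+01 -1.90581659e-01] [[0.4, 0.9], [0.5, 0.8], [-0.1, -0.0], [0.3, -0.3], [0.8, 0.7], [0.2, 0.8], [-0.0, -1.1], [-0.2, -0.4], [0.3, -1.2], [0.5, -0.7], [-0.6, -1.2], [-0.6, -2.5]]
lever [ 4.74242626e+02 -3.10689555e+02 -1.10421895e-01] [[0.0, -0.5], [0.0, -0.1], [0.6, 0.5], [0.7, 0.7], [-0.1, -1.5], [-0.5, -0.8], [-0.1, 0.5]]
pin [499.46801495 205.28096324   0.98467641] [[-0.1, -0.0], [-0.1, -0.5], [0.0, -0.0], [-0.1, 0.9]]
[[-0.973, 0.232, 0.0], [0.232, 0.973, 0.0], [-0.0, 0.0, -1.0]]
```

Request:
{"op": "servo_tool", "data": {
  "increments": [
    {"twist": -7.1},
    {"tx": -0.0212, "ty": -0.035},
    {"tx": -0.0212, "ty": -0.035},
    {"tx": -0.0212, "ty": -0.035},
    {"tx": -0.0212, "ty": -0.035},
    {"tx": -0.0212, "ty": -0.035},
    {"tx": -0.0212, "ty": -0.035},
    {"tx": -0.0212, "ty": -0.035},
    {"tx": -0.0212, "ty": -0.035},
    {"tx": -0.0212, "ty": -0.035}
  ],
  "jaw": 0.05,
  "force": 60
}}

```text
invalid input
```

Request:
{"op": "servo_tool", "data": {
  "increments": [
    {"tx": -0.0212, "ty": -0.035},
    {"tx": -0.0212, "ty": -0.035},
    {"tx": -0.0212, "ty": -0.035},
    {"tx": -0.0212, "ty": -0.035},
    {"tx": -0.0212, "ty": -0.035},
    {"tx": -0.0212, "ty": -0.035},
    {"tx": -0.0212, "ty": -0.035},
    {"tx": -0.0212, "ty": -0.035},
    {"tx": -0.0212, "ty": -0.035},
    {"tx": -0.0212, "ty": -0.035}
  ]
}}

```text
invalid input
```

```bash
cat >> h.py <<'E'
from scipy.spatial.transform import Rotation as Ro
def st(goal=None,yaw=None):
    s=bot.observe();M=Ro.from_quat(np.roll(s["eef_rot"],-1)).as_matrix();p=np.array(s["position"])
    print("t",s["time"],"p",p.round(1),"yang",np.degrees(np.arctan2(M[1,1],M[0,1])).round(2),"z",M[:,2].round(3),"F",np.round(s["ft_force"],1),"M",np.round(s["torque"],2),"w",round(s["grip_width"],1),round(s["grip_force"],1),"j6",round(s["joint_pos"][5],2))
    if goal is not None:
        if yaw is not None:  # twist first, then shift
            a=np.radians(yaw);y=np.array([np.cos(a),np.sin(a),0]);z=np.array([0,0,-1.]);M=np.stack([np.cross(y,z),y,z],1)
        print("d_tool",(M.T@(np.array(goal)-p)).round(1))
E
python3 -c "
from h import *
st((504,-314,200),83.7)"
```

```text
t 0.8 p [121.6 510.7 231.3] yang 76.61 z [ 0.  0. -1.] F [-0.1 -0.6  0. ] M [-0.01 -0.    0.04] w 85.5 0.0 j6 1.57
d_tool [-470.6 -777.8   31.3]
```

Request:
{"op": "servo_tool", "data": {
  "increments": [
    {"tx": 0, "ty": 0, "tz": 0, "twist": -7.1},
    {"tx": -0.0212, "ty": -0.035, "tz": 0, "twist": 0},
    {"tx": -0.0212, "ty": -0.035, "tz": 0, "twist": 0},
    {"tx": -0.0212, "ty": -0.035, "tz": 0, "twist": 0},
    {"tx": -0.0212, "ty": -0.035, "tz": 0, "twist": 0},
    {"tx": -0.0212, "ty": -0.035, "tz": 0, "twist": 0},
    {"tx": -0.0212, "ty": -0.035, "tz": 0, "twist": 0},
    {"tx": -0.0212, "ty": -0.035, "tz": 0, "twist": 0},
    {"tx": -0.0212, "ty": -0.035, "tz": 0, "twist": 0},
    {"tx": -0.0212, "ty": -0.035, "tz": 0, "twist": 0}
  ],
  "jaw": 0.05,
  "force": 60
}}

```text
time: 1.63
position: [277.0, 175.0, 231.6]
eef_rot: [0.001, 0.054, 0.999, 0.0]
ft_force: [1.3, 0.1, 0.2]
grip_width: 50.1
grip_force: 0.0
```

Request:
{"op": "servo_tool", "data": {
  "increments": [
    {"tx": -0.0214, "ty": -0.0354, "tz": 0, "twist": 0},
    {"tx": -0.0214, "ty": -0.0354, "tz": 0, "twist": 0},
    {"tx": -0.0214, "ty": -0.0354, "tz": 0, "twist": 0},
    {"tx": -0.0214, "ty": -0.0354, "tz": 0, "twist": 0},
    {"tx": -0.0214, "ty": -0.0354, "tz": 0, "twist": 0},
    {"tx": -0.0214, "ty": -0.0354, "tz": 0, "twist": 0},
    {"tx": -0.0214, "ty": -0.0354, "tz": 0, "twist": 0},
    {"tx": -0.0214, "ty": -0.0354, "tz": 0, "twist": 0},
    {"tx": -0.0214, "ty": -0.0354, "tz": 0, "twist": 0},
    {"tx": -0.0214, "ty": -0.0354, "tz": 0, "twist": 0}
  ]
}}

```text
time: 2.47
position: [451.0, -200.9, 231.4]
eef_rot: [0.0, 0.055, 0.998, 0.0]
ft_force: [1.4, 0.9, -0.2]
grip_width: 49.9
grip_force: 0.0
```

Request:
{"op": "servo_tool", "data": {
  "increments": [
    {"tx": -0.0214, "ty": -0.0354, "tz": 0, "twist": 0},
    {"tx": -0.0214, "ty": -0.0354, "tz": 0, "twist": 0},
    {"tx": -0.0214, "ty": -0.0354, "tz": 0, "twist": 0},
    {"tx": 0, "ty": 0, "tz": 0.03, "twist": 0},
    {"tx": 0, "ty": 0, "tz": 0.03, "twist": 0},
    {"tx": 0, "ty": 0, "tz": 0.03, "twist": 0},
    {"tx": 0, "ty": 0, "tz": 0.03, "twist": 0},
    {"tx": 0, "ty": 0, "tz": 0, "twist": 0},
    {"tx": 0, "ty": 0, "tz": 0, "twist": 0},
    {"tx": 0, "ty": 0, "tz": 0, "twist": 0}
  ]
}}

```text
time: 3.3
position: [503.7, -311.7, 112.8]
eef_rot: [0.001, 0.055, 0.998, -0.0]
ft_force: [0.4, 0.5, 0.1]
grip_width: 49.9
grip_force: 0.0
```

```bash
python3 -c "
from h import *
st((504,-314,25),83.7)
import cv2
a=bot.capture('top')[:,:,::-1][150:270,400:500];b=bot.capture('scene')[:,:,::-1][230:350,380:480]
cv2.imwrite('pics/g.png',cv2.resize(cv2.hconcat([a,b]),None,fx=4,fy=4,interpolation=2))"
```

```text
t 3.3 p [ 503.7 -311.7  112.8] yang 83.71 z [ 0.002 -0.001 -1.   ] F [0.4 0.5 0.1] M [-0.04  0.03 -0.01] w 49.9 0.0 j6 -0.44
d_tool [-0.6 -2.2 87.8]
```

View pics/g.png

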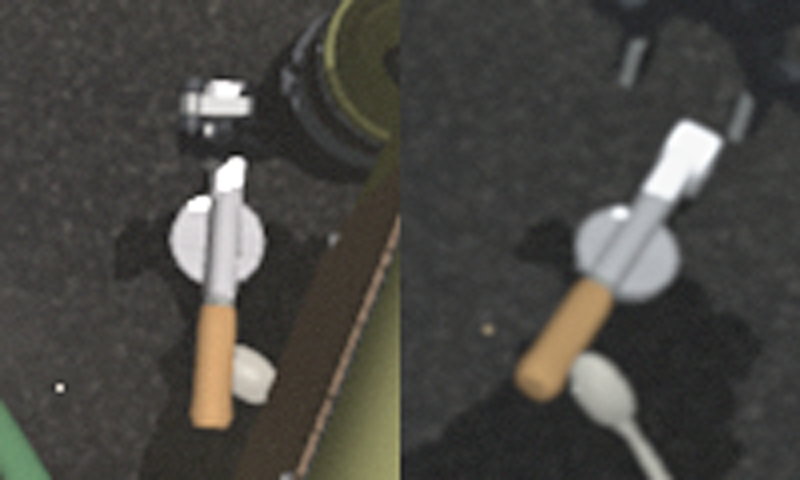

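Request:
{"op": "servo_tool", "data": {
  "increments": [
    {"tx": 0, "ty": -0.002, "tz": 0.022, "twist": 0},
    {"tx": 0, "ty": 0, "tz": 0.022, "twist": 0},
    {"tx": 0, "ty": 0, "tz": 0.022, "twist": 0},
    {"tx": 0, "ty": 0, "tz": 0.016, "twist": 0},
    {"tx": 0, "ty": 0, "tz": 0.005, "twist": 0},
    {"tx": 0, "ty": 0, "tz": 0, "twist": 0},
    {"tx": 0, "ty": 0, "tz": 0, "twist": 0},
    {"tx": 0, "ty": 0, "tz": 0, "twist": 0},
    {"tx": 0, "ty": 0, "tz": 0, "twist": 0},
    {"tx": 0, "ty": 0, "tz": 0, "twist": 0}
  ]
}}

```text
time: 4.23
position: [503.4, -313.8, 25.6]
eef_rot: [0.001, 0.055, 0.998, -0.001]
ft_force: [-0.3, 0.5, -1.0]
grip_width: 49.8
grip_force: 0.0
```

Request:
{"op": "servo_tool", "data": {
  "increments": [
    {"tx": 0, "ty": 0, "tz": 0, "twist": 0},
    {"tx": 0, "ty": 0, "tz": 0, "twist": 0},
    {"tx": 0, "ty": 0, "tz": 0, "twist": 0},
    {"tx": 0, "ty": 0, "tz": 0, "twist": 0},
    {"tx": 0, "ty": 0, "tz": 0, "twist": 0},
    {"tx": 0, "ty": 0, "tz": 0, "twist": 0},
    {"tx": 0, "ty": 0, "tz": 0, "twist": 0},
    {"tx": 0, "ty": 0, "tz": 0, "twist": 0},
    {"tx": 0, "ty": 0, "tz": 0, "twist": 0},
    {"tx": 0, "ty": 0, "tz": 0, "twist": 0}
  ],
  "jaw": 0.005,
  "force": 70
}}

```text
time: 5.07
position: [502.8, -313.5, 24.7]
eef_rot: [0.0, 0.055, 0.998, -0.0]
ft_force: [-1.9, 0.3, 4.9]
grip_width: 14.9
grip_force: 69.7
```

```bash
python3 -c "
from h import *
st((504,-314,25),83.7)"
```

```text
t 5.0667 p [ 502.8 -313.5   24.7] yang 83.7 z [ 0. -0. -1.] F [-1.9  0.3  4.9] M [ 0.06  0.17 -0.01] w 14.9 69.7 j6 -0.45
d_tool [-1.3 -0.4 -0.3]
```

Request:
{"op": "servo_tool", "data": {
  "increments": [
    {"tx": 0, "ty": 0, "tz": -0.015, "twist": 0},
    {"tx": 0, "ty": 0, "tz": -0.03, "twist": 0},
    {"tx": 0, "ty": 0, "tz": -0.03, "twist": 2.3},
    {"tx": 0, "ty": 0, "tz": -0.03, "twist": 2.3},
    {"tx": 0, "ty": 0, "tz": -0.03, "twist": 0},
    {"tx": 0, "ty": 0, "tz": -0.03, "twist": 0},
    {"tx": 0, "ty": 0.015, "tz": 0, "twist": 0},
    {"tx": 0, "ty": 0.025, "tz": 0, "twist": 0},
    {"tx": 0, "ty": 0.03, "tz": 0, "twist": 0},
    {"tx": 0, "ty": 0.03, "tz": 0, "twist": 0}
  ]
}}

```text
time: 5.9
position: [520.7, -213.7, 187.9]
eef_rot: [-0.001, 0.096, 0.995, 0.001]
ft_force: [0.3, 0.7, -2.0]
grip_width: 14.6
grip_force: 68.8
```

Request:
{"op": "servo_tool", "data": {
  "increments": [
    {"tx": 0, "ty": 0.03, "tz": 0, "twist": 0},
    {"tx": 0, "ty": 0.03, "tz": 0, "twist": 0},
    {"tx": 0, "ty": 0.03, "tz": 0, "twist": 0},
    {"tx": 0, "ty": 0.03, "tz": 0, "twist": 0},
    {"tx": 0, "ty": 0.03, "tz": 0, "twist": 0},
    {"tx": 0, "ty": 0.025, "tz": 0, "twist": 0},
    {"tx": 0, "ty": 0.015, "tz": 0, "twist": 0},
    {"tx": 0.004, "ty": 0, "tz": 0, "twist": 0},
    {"tx": 0, "ty": 0, "tz": 0, "twist": 0},
    {"tx": 0, "ty": 0, "tz": 0, "twist": 0}
  ]
}}

```text
time: 6.73
position: [552.4, -27.9, 188.3]
eef_rot: [-0.001, 0.095, 0.995, -0.0]
ft_force: [-0.2, -0.3, -2.2]
grip_width: 14.4
grip_force: 68.8
```

```bash
python3 -c "
from h import *
st((553.5,-27.9,93),79.1)
import cv2
a=bot.capture('top')[:,:,::-1][105:255,270:370];b=bot.capture('scene')[:,:,::-1][125:275,270:370]
cv2.imwrite('pics/g2.png',cv2.resize(cv2.hconcat([a,b]),None,fx=4,fy=4,interpolation=2))"
```

```text
t 6.7333 p [552.4 -27.9 188.3] yang 79.11 z [-0.002 -0.    -1.   ] F [-0.2 -0.3 -2.2] M [-0.05 -0.01 -0.01] w 14.4 68.8 j6 0.14
d_tool [-1.1  0.2 95.3]
```

View pics/g2.png

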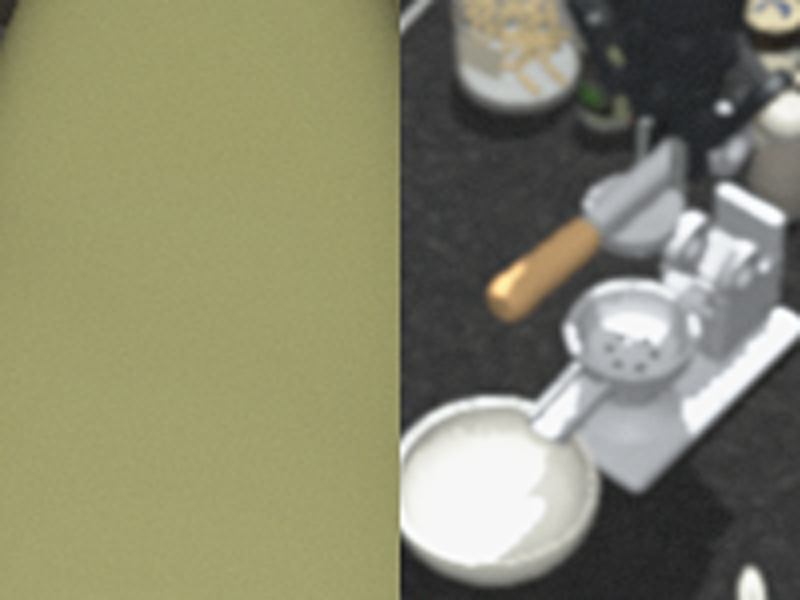

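```bash
python3 -c "
from h import *
x=np.array([.9819,-.1894,0]);O=np.array([552.4,-27.9,181.6])-29*x
for l,z,m in((0,2,(328,178.3)),(-107,15,(296.3,200)),(-40,15,(317.7,184.6))):print(proj('scene',O+l*x+[0,0,z]).round(1),m)"
```

```text
[328.  176.1] (328, 178.3)
[294.6 200.7] (296.3, 200)
[316.  182.2] (317.7, 184.6)
```

Request:
{"op": "servo_tool", "data": {
  "increments": [
    {"tx": -0.001, "ty": 0, "tz": 0.02, "twist": 0},
    {"tx": 0, "ty": 0, "tz": 0.02, "twist": 0},
    {"tx": 0, "ty": 0, "tz": 0.014, "twist": 0},
    {"tx": 0, "ty": 0, "tz": 0.006, "twist": 0},
    {"tx": 0, "ty": 0, "tz": 0.004, "twist": 0},
    {"tx": 0, "ty": 0, "tz": 0.003, "twist": 0},
    {"tx": 0, "ty": 0, "tz": 0.003, "twist": 0},
    {"tx": 0, "ty": 0, "tz": 0, "twist": 0},
    {"tx": 0, "ty": 0, "tz": 0, "twist": 0},
    {"tx": 0, "ty": 0, "tz": 0, "twist": 0}
  ]
}}

```text
time: 7.67
position: [554.9, -27.9, 119.8]
eef_rot: [0.0, 0.095, 0.995, -0.0]
ft_force: [-0.2, -0.4, -2.8]
grip_width: 14.4
grip_force: 68.9
```

```bash
python3 -c "
from h import *
st((553.5,-27.9,93),79.1)"
```

```text
t 7.6667 p [554.9 -27.9 119.8] yang 79.1 z [ 0.001 -0.    -1.   ] F [-0.2 -0.4 -2.8] M [-0.03 -0.04  0.02] w 14.4 68.9 j6 0.14
d_tool [ 1.4 -0.2 26.8]
```

Request:
{"op": "servo_tool", "data": {
  "increments": [
    {"tx": 0.001, "ty": 0, "tz": 0.005, "twist": 0},
    {"tx": 0, "ty": 0, "tz": 0.005, "twist": 0},
    {"tx": 0, "ty": 0, "tz": 0.005, "twist": 0},
    {"tx": 0, "ty": 0, "tz": 0.004, "twist": 0},
    {"tx": 0, "ty": 0, "tz": 0.003, "twist": 0},
    {"tx": 0, "ty": 0, "tz": 0.002, "twist": 0},
    {"tx": 0, "ty": 0, "tz": 0, "twist": 0},
    {"tx": 0, "ty": 0, "tz": 0, "twist": 0},
    {"tx": 0, "ty": 0, "tz": 0, "twist": 0},
    {"tx": 0, "ty": 0, "tz": 0, "twist": 0}
  ]
}}

```text
time: 8.5
position: [553.7, -27.7, 95.6]
eef_rot: [0.0, 0.095, 0.995, 0.0]
ft_force: [-0.1, -0.7, -2.4]
grip_width: 14.5
grip_force: 68.9
```

```bash
python3 -c "
from h import *
st((553.5,-27.9,93),79.1)"
```

```text
t 8.5 p [553.7 -27.7  95.6] yang 79.1 z [ 0.001 -0.    -1.   ] F [-0.1 -0.7 -2.4] M [-0.02 -0.03  0.03] w 14.5 68.9 j6 0.14
d_tool [ 0.2 -0.2  2.6]
```

Request:
{"op": "servo_tool", "data": {
  "increments": [
    {"tx": 0, "ty": 0, "tz": 0.001, "twist": 0},
    {"tx": 0, "ty": 0, "tz": 0.001, "twist": 0},
    {"tx": 0, "ty": 0, "tz": 0.001, "twist": 0},
    {"tx": 0, "ty": 0, "tz": 0.001, "twist": 0},
    {"tx": 0, "ty": 0, "tz": 0, "twist": 0},
    {"tx": 0, "ty": 0, "tz": 0, "twist": 0},
    {"tx": 0, "ty": 0, "tz": 0, "twist": 0},
    {"tx": 0, "ty": 0, "tz": 0, "twist": 0},
    {"tx": 0, "ty": 0, "tz": 0, "twist": 0},
    {"tx": 0, "ty": 0, "tz": 0, "twist": 0}
  ]
}}

```text
time: 9.33
position: [554.7, -27.8, 92.0]
eef_rot: [0.001, 0.095, 0.995, -0.0]
ft_force: [3.5, -0.2, 5.2]
grip_width: 14.3
grip_force: 69.6
```

```bash
python3 -c "
from h import *
st((553.5,-27.9,93),79.1)"
```

```text
t 9.3333 p [554.7 -27.8  92. ] yang 79.1 z [ 0.002 -0.    -1.   ] F [ 3.5 -0.2  5.2] M [-0.21 -0.8  -0.02] w 14.3 69.6 j6 0.14
d_tool [ 1.1 -0.3 -1. ]
```

Request:
{"op": "servo_tool", "data": {
  "increments": [
    {"tx": 0, "ty": 0, "tz": 0, "twist": 0},
    {"tx": 0, "ty": 0, "tz": 0, "twist": 0},
    {"tx": 0, "ty": 0, "tz": 0, "twist": 0},
    {"tx": 0, "ty": 0, "tz": 0, "twist": 0},
    {"tx": 0, "ty": 0, "tz": 0, "twist": 0},
    {"tx": 0, "ty": 0, "tz": -0.02, "twist": 0},
    {"tx": 0, "ty": 0, "tz": -0.035, "twist": 0},
    {"tx": 0, "ty": 0, "tz": -0.035, "twist": 0},
    {"tx": 0, "ty": 0, "tz": -0.02, "twist": 0},
    {"tx": 0, "ty": 0, "tz": 0, "twist": 0}
  ],
  "jaw": 0.04
}}

```text
time: 10.17
position: [556.4, -27.8, 206.4]
eef_rot: [0.004, 0.095, 0.995, 0.0]
ft_force: [0.7, 0.3, 0.1]
grip_width: 39.9
grip_force: 0.0
```

```bash
python3 -c "
from h import *
c,s=np.cos(.98468),np.sin(.98468)
print(499.47-30*c,205.28-30*s)
st((499.47-30*c,205.28-30*s,150),56.42+90)
st((499.47-30*c,205.28-30*s,150),56.42-90)
st((499.47-30*c,205.28-30*s,150),79.1)
import cv2
b=bot.capture('scene')[:,:,::-1][155:275,290:390]
cv2.imwrite('pics/g3.png',cv2.resize(b,None,fx=5,fy=5,interpolation=2))"
```

```text
482.87610800381316 180.28714605294377
t 10.1667 p [556.4 -27.8 206.4] yang 79.1 z [ 0.009 -0.    -1.   ] F [0.7 0.3 0.1] M [ 0.02 -0.03 -0.  ] w 39.9 0.0 j6 0.14
d_tool [-132.7  176.4   56.4]
t 10.1667 p [556.4 -27.8 206.4] yang 79.1 z [ 0.009 -0.    -1.   ] F [0.7 0.3 0.1] M [ 0.02 -0.03 -0.  ] w 39.9 0.0 j6 0.14
d_tool [ 132.7 -176.4   56.4]
t 10.1667 p [556.4 -27.8 206.4] yang 79.1 z [ 0.009 -0.    -1.   ] F [0.7 0.3 0.1] M [ 0.02 -0.03 -0.  ] w 39.9 0.0 j6 0.14
d_tool [111.6 190.5  56.4]
```

View pics/g3.png

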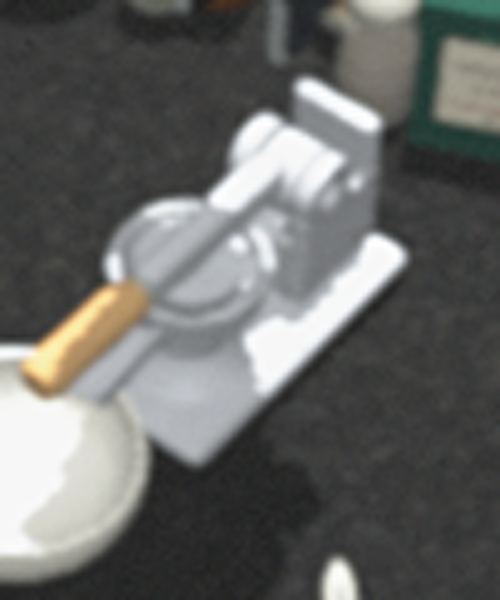

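Request:
{"op": "servo_tool", "data": {
  "increments": [
    {"tx": 0, "ty": 0, "tz": 0, "twist": -6.73},
    {"tx": 0, "ty": 0, "tz": 0, "twist": -6.73},
    {"tx": 0, "ty": 0, "tz": 0, "twist": -6.73},
    {"tx": 0, "ty": 0, "tz": 0, "twist": -6.73},
    {"tx": 0, "ty": 0, "tz": 0, "twist": -6.73},
    {"tx": 0, "ty": 0, "tz": 0, "twist": -6.73},
    {"tx": 0, "ty": 0, "tz": 0, "twist": -6.73},
    {"tx": 0, "ty": 0, "tz": 0, "twist": -6.73},
    {"tx": 0, "ty": 0, "tz": 0, "twist": -6.73},
    {"tx": 0, "ty": 0, "tz": 0, "twist": -6.73}
  ],
  "jaw": 0.06
}}

```text
time: 11.05
position: [552.1, -27.6, 199.3]
eef_rot: [-0.002, -0.475, 0.88, 0.001]
ft_force: [-0.1, 0.3, -0.0]
grip_width: 59.8
grip_force: 0.0
```

Request:
{"op": "servo_tool", "data": {
  "increments": [
    {"tx": -0.01, "ty": 0.0132, "tz": 0, "twist": 0},
    {"tx": -0.02, "ty": 0.0265, "tz": 0, "twist": 0},
    {"tx": -0.0225, "ty": 0.03, "tz": 0, "twist": 0},
    {"tx": -0.0225, "ty": 0.03, "tz": 0.02, "twist": 0},
    {"tx": -0.0225, "ty": 0.03, "tz": 0.02, "twist": 0},
    {"tx": -0.0225, "ty": 0.03, "tz": 0.02, "twist": 0},
    {"tx": -0.0127, "ty": 0.0167, "tz": 0.02, "twist": 0},
    {"tx": 0, "ty": 0, "tz": 0.03, "twist": 0},
    {"tx": 0, "ty": 0, "tz": 0.02, "twist": 0},
    {"tx": 0, "ty": 0, "tz": 0, "twist": 0}
  ]
}}

```text
time: 11.88
position: [475.3, 177.1, 67.2]
eef_rot: [-0.006, -0.473, 0.881, 0.001]
ft_force: [-0.5, -0.4, -0.7]
grip_width: 60.0
grip_force: 0.0
```

```bash
python3 -c "
from h import *
st((482.9,180.3,4),146.4)"
```

```text
t 11.8833 p [475.3 177.1  67.2] yang 146.49 z [-0.011 -0.004 -1.   ] F [-0.5 -0.4 -0.7] M [-0.02  0.06 -0.03] w 60.0 0.0 j6 -0.63
d_tool [-6.8 -4.6 63.2]
```

Request:
{"op": "servo_tool", "data": {
  "increments": [
    {"tx": 0, "ty": 0, "tz": 0.01, "twist": 0},
    {"tx": 0, "ty": 0, "tz": 0.01, "twist": 0},
    {"tx": 0, "ty": 0, "tz": 0.01, "twist": 0},
    {"tx": 0, "ty": 0, "tz": 0, "twist": 0},
    {"tx": 0, "ty": 0, "tz": 0, "twist": 0},
    {"tx": 0, "ty": 0, "tz": 0, "twist": 0},
    {"tx": 0, "ty": 0, "tz": 0, "twist": 0},
    {"tx": 0, "ty": 0, "tz": 0, "twist": 0},
    {"tx": 0, "ty": 0, "tz": 0, "twist": 0},
    {"tx": 0, "ty": 0, "tz": 0, "twist": 0}
  ]
}}

```text
time: 12.72
position: [481.0, 178.4, 42.8]
eef_rot: [0.0, -0.473, 0.881, -0.0]
ft_force: [-0.1, -0.9, 0.2]
grip_width: 60.1
grip_force: 0.0
```

```bash
python3 -c "
from h import *
st((482.9,180.3,4),146.4)"
```

```text
t 12.7167 p [481.  178.4  42.8] yang 146.4 z [ 0.001  0.    -1.   ] F [-0.1 -0.9  0.2] M [0.03 0.02 0.01] w 60.1 0.0 j6 -0.63
d_tool [-2.6 -0.6 38.8]
```

Request:
{"op": "servo_tool", "data": {
  "increments": [
    {"tx": -0.0025, "ty": 0, "tz": 0.015, "twist": 0},
    {"tx": 0, "ty": 0, "tz": 0.014, "twist": 0},
    {"tx": 0, "ty": 0, "tz": 0.006, "twist": 0},
    {"tx": 0, "ty": 0, "tz": 0.0035, "twist": 0},
    {"tx": 0, "ty": 0, "tz": 0, "twist": 0},
    {"tx": 0, "ty": 0, "tz": 0, "twist": 0},
    {"tx": 0, "ty": 0, "tz": 0, "twist": 0},
    {"tx": 0, "ty": 0, "tz": 0, "twist": 0},
    {"tx": 0, "ty": 0, "tz": 0, "twist": 0},
    {"tx": 0, "ty": 0, "tz": 0, "twist": 0}
  ]
}}

```text
time: 13.55
position: [482.4, 180.5, 4.4]
eef_rot: [0.0, -0.473, 0.881, -0.0]
ft_force: [-0.5, 0.3, -0.6]
grip_width: 60.2
grip_force: 0.0
```

Request:
{"op": "servo_tool", "data": {
  "increments": [
    {"tx": 0, "ty": 0, "tz": 0, "twist": 0},
    {"tx": 0, "ty": 0, "tz": 0, "twist": 0},
    {"tx": 0, "ty": 0, "tz": 0, "twist": 0},
    {"tx": 0, "ty": 0, "tz": 0, "twist": 0},
    {"tx": 0, "ty": 0, "tz": 0, "twist": 0},
    {"tx": 0, "ty": 0, "tz": 0, "twist": 0},
    {"tx": 0, "ty": 0, "tz": 0, "twist": 0},
    {"tx": 0, "ty": 0, "tz": 0, "twist": 0},
    {"tx": 0, "ty": 0, "tz": 0, "twist": 0},
    {"tx": 0, "ty": 0, "tz": 0, "twist": 0}
  ],
  "jaw": 0.012,
  "force": 70
}}

```text
time: 14.38
position: [482.3, 180.5, 4.3]
eef_rot: [0.0, -0.473, 0.881, -0.0]
ft_force: [-1.5, -0.8, 5.2]
grip_width: 22.5
grip_force: 69.6
```

```bash
python3 -c "
from h import *
st((482.9,180.3,4),146.4)"
```

```text
t 14.3833 p [482.3 180.5   4.3] yang 146.4 z [ 0.  0. -1.] F [-1.5 -0.8  5.2] M [-0.04  0.16  0.02] w 22.5 69.6 j6 -0.63
d_tool [-0.2 -0.6  0.3]
```

Request:
{"op": "servo_tool", "data": {
  "increments": [
    {"tx": 0, "ty": 0, "tz": -0.015, "twist": 0},
    {"tx": 0, "ty": 0, "tz": -0.03, "twist": 3},
    {"tx": 0, "ty": 0, "tz": -0.03, "twist": 7},
    {"tx": 0, "ty": 0, "tz": -0.03, "twist": 7},
    {"tx": 0, "ty": 0, "tz": -0.02, "twist": 7},
    {"tx": 0, "ty": 0, "tz": 0, "twist": 7},
    {"tx": 0, "ty": 0, "tz": 0, "twist": 7},
    {"tx": 0, "ty": 0, "tz": 0, "twist": 7},
    {"tx": 0, "ty": 0, "tz": 0, "twist": 7},
    {"tx": 0, "ty": 0, "tz": 0, "twist": 7}
  ]
}}

```text
time: 15.22
position: [481.6, 180.3, 128.4]
eef_rot: [-0.001, 0.026, 1.0, -0.0]
ft_force: [0.1, -0.1, -1.6]
grip_width: 23.0
grip_force: 68.9
```

Request:
{"op": "servo_tool", "data": {
  "increments": [
    {"tx": 0, "ty": 0, "tz": 0, "twist": 7},
    {"tx": 0, "ty": 0, "tz": 0, "twist": 7},
    {"tx": 0, "ty": 0, "tz": 0, "twist": 7},
    {"tx": 0, "ty": 0, "tz": 0, "twist": 7},
    {"tx": 0, "ty": 0, "tz": 0, "twist": 7},
    {"tx": 0, "ty": 0, "tz": 0, "twist": 7},
    {"tx": 0, "ty": 0, "tz": 0, "twist": 7},
    {"tx": 0, "ty": 0, "tz": 0, "twist": 7},
    {"tx": 0, "ty": 0, "tz": 0, "twist": 7},
    {"tx": 0, "ty": 0, "tz": 0, "twist": 7}
  ]
}}

```text
time: 16.05
position: [481.5, 180.2, 128.2]
eef_rot: [-0.0, 0.594, 0.804, -0.001]
ft_force: [-0.1, 0.1, 0.1]
grip_width: 22.4
grip_force: 68.9
```

Request:
{"op": "servo_tool", "data": {
  "increments": [
    {"tx": 0, "ty": 0, "tz": 0, "twist": 7},
    {"tx": 0, "ty": 0, "tz": 0, "twist": 7},
    {"tx": 0, "ty": 0, "tz": 0, "twist": 7},
    {"tx": 0, "ty": 0, "tz": 0, "twist": 7},
    {"tx": 0, "ty": 0, "tz": 0, "twist": 0},
    {"tx": -0.005, "ty": 0.02, "tz": 0, "twist": 0},
    {"tx": -0.008, "ty": 0.032, "tz": 0, "twist": 0},
    {"tx": -0.008, "ty": 0.032, "tz": 0, "twist": 0},
    {"tx": -0.008, "ty": 0.032, "tz": 0, "twist": 0},
    {"tx": -0.008, "ty": 0.032, "tz": 0, "twist": 0}
  ]
}}

```text
time: 16.88
position: [621.6, 116.1, 128.4]
eef_rot: [-0.0, 0.768, 0.64, -0.0]
ft_force: [1.6, 0.4, -1.5]
grip_width: 22.4
grip_force: 69.0
```

```bash
python3 -c "
from h import *
st((627.5,112.6,77.3),-10.9)"
```

```text
t 16.8833 p [621.6 116.1 128.4] yang -10.38 z [-0.001 -0.    -1.   ] F [ 1.6  0.4 -1.5] M [ 0.06 -0.06  0.03] w 22.4 69.0 j6 1.94
d_tool [-2.4  6.5 51.1]
```

Request:
{"op": "servo_tool", "data": {
  "increments": [
    {"tx": -0.002, "ty": 0.005, "tz": 0.01, "twist": 0.4},
    {"tx": 0, "ty": 0, "tz": 0.017, "twist": 0},
    {"tx": 0, "ty": 0, "tz": 0.017, "twist": 0},
    {"tx": 0, "ty": 0, "tz": 0.007, "twist": 0},
    {"tx": 0, "ty": 0, "tz": 0, "twist": 0},
    {"tx": 0, "ty": 0, "tz": 0, "twist": 0},
    {"tx": 0, "ty": 0, "tz": 0, "twist": 0},
    {"tx": 0, "ty": 0, "tz": 0, "twist": 0},
    {"tx": 0, "ty": 0, "tz": 0, "twist": 0},
    {"tx": 0, "ty": 0, "tz": 0, "twist": 0}
  ]
}}

```text
time: 17.72
position: [625.8, 114.2, 78.9]
eef_rot: [0.0, 0.771, 0.636, 0.001]
ft_force: [1.0, -0.3, -0.6]
grip_width: 22.7
grip_force: 69.1
```

```bash
python3 -c "
from h import *
st((627.5,112.6,77.3),-10.9)
import cv2
p=bot.observe()['position'];yp=np.array([.1894,.9819,0])
for c in('top','scene'):print(c,'tip',proj(c,p-102*yp+[0,0,7.7]),'sh',proj(c,p-30*yp+[0,0,7.7]))
a=bot.capture('top')[:,:,::-1][110:210,250:350];b=bot.capture('scene')[:,:,::-1][130:230,270:370]
cv2.imwrite('pics/g4.png',cv2.resize(cv2.hconcat([a,b]),None,fx=4,fy=4,interpolation=2))"
```

```text
t 17.7167 p [625.8 114.2  78.9] yang -10.97 z [ 0.002  0.    -1.   ] F [ 1.  -0.3 -0.6] M [ 0.01  0.03 -0.01] w 22.7 69.1 j6 1.94
d_tool [-1.3  1.9  1.6]
top tip [309.34836128 148.35897052] sh [277.11037739 143.04295731]
scene tip [329.84207046 178.64547252] sh [306.72540655 165.42010557]
```

View pics/g4.png

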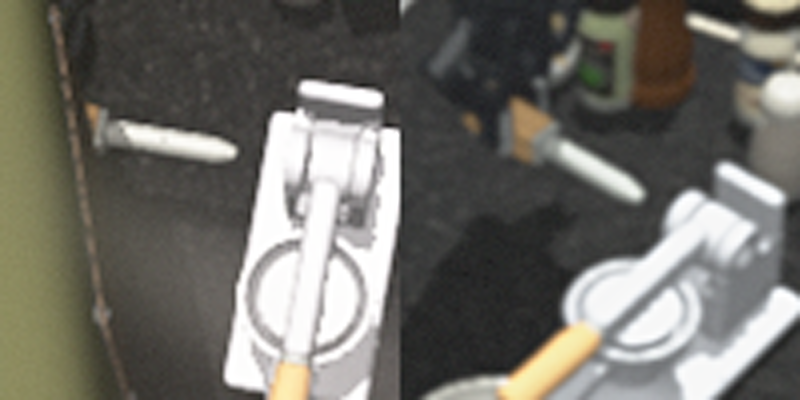

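Request:
{"op": "servo_tool", "data": {
  "increments": [
    {"tx": 0, "ty": 0.0018, "tz": 0.0016, "twist": 0},
    {"tx": -0.006, "ty": 0, "tz": 0, "twist": 0},
    {"tx": -0.01, "ty": 0, "tz": 0, "twist": 0},
    {"tx": -0.01, "ty": 0, "tz": 0, "twist": 0},
    {"tx": -0.004, "ty": 0, "tz": 0, "twist": 0},
    {"tx": -0.002, "ty": 0, "tz": 0, "twist": 0},
    {"tx": -0.002, "ty": 0, "tz": 0, "twist": 0},
    {"tx": 0, "ty": 0, "tz": 0, "twist": 0},
    {"tx": 0, "ty": 0, "tz": 0, "twist": 0},
    {"tx": 0, "ty": 0, "tz": 0, "twist": 0}
  ]
}}

```text
time: 18.65
position: [620.7, 80.5, 76.4]
eef_rot: [0.0, 0.772, 0.636, 0.0]
ft_force: [-0.7, -0.4, -2.2]
grip_width: 22.5
grip_force: 69.1
```

```bash
python3 -c "
from h import *
st((598.7+.1894*54,-36.6+.9819*54,77.3),-10.9)"
```

```text
t 18.65 p [620.7  80.5  76.4] yang -10.98 z [ 0.  0. -1.] F [-0.7 -0.4 -2.2] M [ 0.03 -0.01 -0.06] w 22.5 69.1 j6 1.89
d_tool [-65.1   0.6  -0.9]
```

Request:
{"op": "servo_tool", "data": {
  "increments": [
    {"tx": -0.001, "ty": 0.0005, "tz": -0.0008, "twist": 0},
    {"tx": -0.002, "ty": 0, "tz": 0, "twist": 0},
    {"tx": -0.002, "ty": 0, "tz": 0, "twist": 0},
    {"tx": -0.002, "ty": 0, "tz": 0, "twist": 0},
    {"tx": -0.002, "ty": 0, "tz": 0, "twist": 0},
    {"tx": -0.002, "ty": 0, "tz": 0, "twist": 0},
    {"tx": -0.002, "ty": 0, "tz": 0, "twist": 0},
    {"tx": 0, "ty": 0, "tz": 0, "twist": 0},
    {"tx": 0, "ty": 0, "tz": 0, "twist": 0},
    {"tx": 0, "ty": 0, "tz": 0, "twist": 0}
  ]
}}

```text
time: 19.48
position: [618.6, 67.4, 77.2]
eef_rot: [-0.0, 0.772, 0.636, 0.0]
ft_force: [0.7, -0.6, -2.9]
grip_width: 22.6
grip_force: 69.1
```

```bash
python3 -c "
from h import *
st((598.7+.1894*54,-36.6+.9819*54,77.3),-10.9)"
```

```text
t 19.4833 p [618.6  67.4  77.2] yang -11.0 z [ 0.  0. -1.] F [ 0.7 -0.6 -2.9] M [0.04 0.02 0.09] w 22.6 69.1 j6 1.87
d_tool [-51.9   0.1  -0.1]
```

Request:
{"op": "servo_tool", "data": {
  "increments": [
    {"tx": -0.003, "ty": 0, "tz": 0, "twist": 0},
    {"tx": -0.003, "ty": 0, "tz": 0, "twist": 0},
    {"tx": -0.003, "ty": 0, "tz": 0, "twist": 0},
    {"tx": -0.003, "ty": 0, "tz": 0, "twist": 0},
    {"tx": -0.003, "ty": 0, "tz": 0, "twist": 0},
    {"tx": -0.003, "ty": 0, "tz": 0, "twist": 0},
    {"tx": -0.002, "ty": 0, "tz": 0, "twist": 0},
    {"tx": 0, "ty": 0, "tz": 0, "twist": 0},
    {"tx": 0, "ty": 0, "tz": 0, "twist": 0},
    {"tx": 0, "ty": 0, "tz": 0, "twist": 0}
  ]
}}

```text
time: 20.32
position: [614.8, 47.8, 77.2]
eef_rot: [0.0, 0.772, 0.636, 0.0]
ft_force: [0.6, -0.6, -1.0]
grip_width: 22.5
grip_force: 69.1
```

```bash
python3 -c "
from h import *
st((598.7+.1894*54,-36.6+.9819*54,77.3),-10.9)"
```

```text
t 20.3167 p [614.8  47.8  77.2] yang -11.0 z [ 0.  0. -1.] F [ 0.6 -0.6 -1. ] M [ 0.02  0.03 -0.  ] w 22.5 69.1 j6 1.84
d_tool [-31.9   0.1  -0.1]
```

Still free; continue through the eye and second ear.

Request:
{"op": "servo_tool", "data": {
  "increments": [
    {"tx": -0.003, "ty": 0, "tz": 0, "twist": 0},
    {"tx": -0.003, "ty": 0, "tz": 0, "twist": 0},
    {"tx": -0.003, "ty": 0, "tz": 0, "twist": 0},
    {"tx": -0.003, "ty": 0, "tz": 0, "twist": 0},
    {"tx": -0.003, "ty": 0, "tz": 0, "twist": 0},
    {"tx": -0.003, "ty": 0, "tz": 0, "twist": 0},
    {"tx": -0.003, "ty": 0, "tz": 0, "twist": 0},
    {"tx": -0.003, "ty": 0, "tz": 0, "twist": 0},
    {"tx": -0.002, "ty": 0, "tz": 0, "twist": 0},
    {"tx": 0, "ty": 0, "tz": 0, "twist": 0}
  ]
}}

```text
time: 21.15
position: [609.7, 21.7, 77.2]
eef_rot: [0.0, 0.772, 0.636, -0.0]
ft_force: [-0.1, 0.3, -0.5]
grip_width: 22.8
grip_force: 69.1
```

```bash
python3 -c "
from h import *
st((598.7+.1894*54,-36.6+.9819*54,77.3),-10.9)"
```

```text
t 21.15 p [609.7  21.7  77.2] yang -11.03 z [-0. -0. -1.] F [-0.1  0.3 -0.5] M [0.01 0.   0.01] w 22.8 69.1 j6 1.8
d_tool [-5.3  0.3 -0.1]
```

Request:
{"op": "servo_tool", "data": {
  "increments": [
    {"tx": -0.001, "ty": 0, "tz": 0, "twist": 0},
    {"tx": -0.001, "ty": 0, "tz": 0, "twist": 0},
    {"tx": -0.001, "ty": 0, "tz": 0, "twist": 0},
    {"tx": -0.001, "ty": 0, "tz": 0, "twist": 0},
    {"tx": -0.001, "ty": 0, "tz": 0, "twist": 0},
    {"tx": -0.001, "ty": 0, "tz": 0, "twist": 0},
    {"tx": 0, "ty": 0, "tz": 0, "twist": 0},
    {"tx": 0, "ty": 0, "tz": 0, "twist": 0},
    {"tx": 0, "ty": 0, "tz": 0, "twist": 0},
    {"tx": 0, "ty": 0, "tz": 0, "twist": 0}
  ]
}}

```text
time: 21.98
position: [608.7, 16.4, 77.2]
eef_rot: [-0.0, 0.772, 0.636, 0.0]
ft_force: [0.2, 0.0, -0.8]
grip_width: 22.6
grip_force: 69.1
```

```bash
python3 -c "
from h import *
st((598.7+.1894*54,-36.6+.9819*54,77.3),-10.9)"
```

```text
t 21.9833 p [608.7  16.4  77.2] yang -10.99 z [ 0.  0. -1.] F [ 0.2  0.  -0.8] M [-0.   -0.01 -0.03] w 22.6 69.1 j6 1.79
d_tool [ 0.1  0.2 -0.1]
```

Request:
{"op": "servo_tool", "data": {
  "increments": [
    {"tx": -0.001, "ty": 0, "tz": 0, "twist": 0},
    {"tx": -0.001, "ty": 0, "tz": 0, "twist": 0},
    {"tx": -0.001, "ty": 0, "tz": 0, "twist": 0},
    {"tx": 0, "ty": 0, "tz": 0, "twist": 0},
    {"tx": 0, "ty": 0, "tz": 0, "twist": 0},
    {"tx": 0, "ty": 0, "tz": 0, "twist": 0},
    {"tx": 0, "ty": 0, "tz": 0, "twist": 0},
    {"tx": 0, "ty": 0, "tz": 0, "twist": 0},
    {"tx": 0, "ty": 0, "tz": 0, "twist": 0},
    {"tx": 0, "ty": 0, "tz": 0, "twist": 0}
  ]
}}

```text
time: 22.82
position: [608.6, 15.8, 77.3]
eef_rot: [-0.002, 0.771, 0.637, 0.002]
ft_force: [0.1, 7.3, -1.2]
grip_width: 22.5
grip_force: 69.1
```

```bash
python3 -c "
from h import *
st((598.7+.1894*54,-36.6+.9819*54,77.3),-10.9)"
```

```text
t 22.8167 p [608.6  15.8  77.3] yang -10.91 z [ 0.001  0.005 -1.   ] F [ 0.1  7.3 -1.2] M [ 1.34 -0.15 -0.04] w 22.5 69.1 j6 1.78
d_tool [0.7 0.2 0. ]
```

Request:
{"op": "servo_tool", "data": {
  "increments": [
    {"tx": 0, "ty": 0, "tz": 0, "twist": 0},
    {"tx": 0, "ty": 0, "tz": 0, "twist": 0},
    {"tx": 0, "ty": 0, "tz": 0, "twist": 0},
    {"tx": 0, "ty": 0, "tz": 0, "twist": 0},
    {"tx": 0, "ty": 0, "tz": -0.01, "twist": 0},
    {"tx": 0, "ty": 0, "tz": -0.025, "twist": 0},
    {"tx": 0, "ty": 0, "tz": -0.03, "twist": 0},
    {"tx": 0, "ty": 0, "tz": -0.03, "twist": 0},
    {"tx": 0, "ty": 0, "tz": -0.025, "twist": 0},
    {"tx": 0, "ty": 0, "tz": 0, "twist": -5}
  ],
  "jaw": 0.05
}}

```text
time: 23.65
position: [611.6, 13.2, 204.4]
eef_rot: [0.004, 0.743, 0.67, 0.004]
ft_force: [1.6, 0.9, -0.4]
grip_width: 49.5
grip_force: 0.0
```

Request:
{"op": "servo_tool", "data": {
  "increments": [
    {"tx": 0, "ty": 0, "tz": 0, "twist": -7},
    {"tx": 0, "ty": 0, "tz": 0, "twist": -7},
    {"tx": 0, "ty": 0, "tz": 0, "twist": -7},
    {"tx": 0, "ty": 0, "tz": 0, "twist": -7},
    {"tx": 0, "ty": 0, "tz": 0, "twist": -7},
    {"tx": 0, "ty": 0, "tz": 0, "twist": -7},
    {"tx": 0, "ty": 0, "tz": 0, "twist": -7},
    {"tx": 0, "ty": 0, "tz": 0, "twist": -7},
    {"tx": 0, "ty": 0, "tz": 0, "twist": -7},
    {"tx": 0, "ty": 0, "tz": 0, "twist": -7}
  ]
}}

```text
time: 24.48
position: [608.1, 13.1, 198.1]
eef_rot: [0.0, 0.222, 0.975, -0.0]
ft_force: [-0.0, -0.2, -0.3]
grip_width: 50.2
grip_force: 0.0
```

Request:
{"op": "servo_tool", "data": {
  "increments": [
    {"tx": 0, "ty": 0, "tz": 0, "twist": -7},
    {"tx": 0, "ty": 0, "tz": 0, "twist": -7},
    {"tx": 0, "ty": 0, "tz": 0, "twist": -1},
    {"tx": 0.02, "ty": 0, "tz": 0, "twist": 0},
    {"tx": 0.03, "ty": 0, "tz": 0, "twist": 0},
    {"tx": 0.03, "ty": 0, "tz": 0, "twist": 0},
    {"tx": 0.03, "ty": 0, "tz": 0, "twist": 0},
    {"tx": 0.02, "ty": 0, "tz": 0, "twist": 0},
    {"tx": 0, "ty": 0, "tz": 0, "twist": 0},
    {"tx": 0, "ty": 0, "tz": 0, "twist": 0}
  ]
}}

```text
time: 25.32
position: [479.9, 38.2, 198.1]
eef_rot: [0.001, 0.097, 0.995, -0.0]
ft_force: [1.1, -0.0, 0.1]
grip_width: 50.0
grip_force: 0.0
```

```bash
python3 -c "
from h import *
st((443.6,-6.7,87),79.1)
yp=np.array([.1894,.9819,0]);H=np.array([598.7,-36.6,85])
print('home sh',proj('top',H+24*yp),proj('scene',H+24*yp),'tip',proj('scene',H-48*yp),proj('top',H-48*yp))
import cv2
a=bot.capture('top')[:,:,::-1][110:210,270:370];b=bot.capture('scene')[:,:,::-1][130:230,280:380]
cv2.imwrite('pics/g5.png',cv2.resize(cv2.hconcat([a,b]),None,fx=4,fy=4,interpolation=2))"
```

```text
t 25.3167 p [479.9  38.2 198.1] yang 78.92 z [ 0.001 -0.    -1.   ] F [ 1.1 -0.   0.1] M [-0.03 -0.04  0.01] w 50.0 0.0 j6 0.27
d_tool [ 27.2 -51.  111.1]
home sh [321.75259274 149.73275316] [339.36169405 183.85314838] tip [364.12277073 198.0130589 ] [354.21305727 155.08331573]
```

View pics/g5.png

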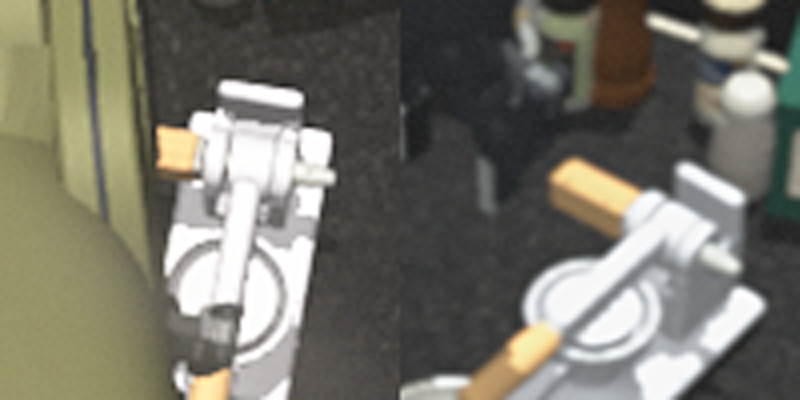

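Request:
{"op": "servo_tool", "data": {
  "increments": [
    {"tx": 0.013, "ty": -0.025, "tz": 0, "twist": -0.2},
    {"tx": 0.014, "ty": -0.026, "tz": 0, "twist": 0},
    {"tx": 0, "ty": 0, "tz": 0.01, "twist": 0},
    {"tx": 0, "ty": 0, "tz": 0.025, "twist": 0},
    {"tx": 0, "ty": 0, "tz": 0.025, "twist": 0},
    {"tx": 0, "ty": 0, "tz": 0.01, "twist": 0},
    {"tx": 0, "ty": 0, "tz": 0, "twist": 0},
    {"tx": 0, "ty": 0, "tz": 0, "twist": 0},
    {"tx": 0, "ty": 0, "tz": 0, "twist": 0},
    {"tx": 0, "ty": 0, "tz": 0, "twist": 0}
  ],
  "jaw": 0.04
}}

```text
time: 26.25
position: [445.9, -6.9, 128.3]
eef_rot: [0.001, 0.094, 0.996, 0.0]
ft_force: [0.2, 0.2, -0.3]
grip_width: 40.2
grip_force: 0.0
```

```bash
python3 -c "
from h import *
st((443.6,-6.7,87),79.1)"
```

```text
t 26.25 p [445.9  -6.9 128.3] yang 79.19 z [ 0.003 -0.    -1.   ] F [ 0.2  0.2 -0.3] M [ 0.01 -0.02  0.02] w 40.2 0.0 j6 0.17
d_tool [ 2.3 -0.3 41.3]
```

Request:
{"op": "servo_tool", "data": {
  "increments": [
    {"tx": 0.002, "ty": 0, "tz": 0.012, "twist": 0},
    {"tx": 0, "ty": 0, "tz": 0.015, "twist": 0},
    {"tx": 0, "ty": 0, "tz": 0.01, "twist": 0},
    {"tx": 0, "ty": 0, "tz": 0.004, "twist": 0},
    {"tx": 0, "ty": 0, "tz": 0, "twist": 0},
    {"tx": 0, "ty": 0, "tz": 0, "twist": 0},
    {"tx": 0, "ty": 0, "tz": 0, "twist": 0},
    {"tx": 0, "ty": 0, "tz": 0, "twist": 0},
    {"tx": 0, "ty": 0, "tz": 0, "twist": 0},
    {"tx": 0, "ty": 0, "tz": 0, "twist": 0}
  ]
}}

```text
time: 27.08
position: [442.7, -6.4, 86.6]
eef_rot: [0.0, 0.094, 0.996, 0.0]
ft_force: [0.2, 1.0, 0.9]
grip_width: 39.9
grip_force: 0.0
```

Request:
{"op": "servo_tool", "data": {
  "increments": [
    {"tx": 0, "ty": 0, "tz": 0, "twist": 0},
    {"tx": 0, "ty": 0, "tz": 0, "twist": 0},
    {"tx": 0, "ty": 0, "tz": 0, "twist": 0},
    {"tx": 0, "ty": 0, "tz": 0, "twist": 0},
    {"tx": 0, "ty": 0, "tz": 0, "twist": 0},
    {"tx": 0, "ty": 0, "tz": 0, "twist": 0},
    {"tx": 0, "ty": 0, "tz": 0, "twist": 0},
    {"tx": 0, "ty": 0, "tz": 0, "twist": 0},
    {"tx": 0, "ty": 0, "tz": 0, "twist": 0},
    {"tx": 0, "ty": 0, "tz": 0, "twist": 0}
  ],
  "jaw": 0.01,
  "force": 25
}}

```text
time: 27.92
position: [442.4, -6.4, 86.2]
eef_rot: [0.0, 0.094, 0.996, 0.0]
ft_force: [-0.4, 0.6, 2.6]
grip_width: 19.6
grip_force: 24.4
```

```bash
python3 -c "
from h import *
st((443.6,-6.7,87),79.1)
h=np.array([598.7,-36.6]);p=bot.observe()['position'];x0=(p[:2]-h)@[.9819,-.1894];z0=p[2]+13-85
R=np.hypot(x0,15);f0=np.arctan2(15,x0)
n=30;f=f0-np.radians(np.concatenate([[0],np.cumsum(np.interp(np.arange(n),[0,3,n-4,n-1],[1.5,3.7,3.7,1.5]))]))
print(x0,z0,R,np.degrees(f0-f[-1]))
d=np.diff(np.stack([-R*np.cos(f),-R*np.sin(f)],1),axis=0)  # tool x = -press x, tool z = -z
print((d/1000).round(4).tolist())"
```

```text
t 27.9167 p [442.4  -6.4  86.2] yang 79.21 z [ 0.  0. -1.] F [-0.4  0.6  2.6] M [ 0.15  0.11 -0.05] w 19.6 24.4 j6 0.17
d_tool [-1.2 -0.1 -0.8]
-159.20490947710775 14.230436295478142 159.90998468392795 102.20000000000005
[[-0.0004, -0.0042], [-0.0009, -0.0062], [-0.0015, -0.0081], [-0.0025, -0.01], [-0.0031, -0.0098], [-0.0038, -0.0096], [-0.0044, -0.0094], [-0.005, -0.0091], [-0.0055, -0.0087], [-0.0061, -0.0083], [-0.0066, -0.0079], [-0.0071, -0.0075], [-0.0076, -0.007], [-0.008, -0.0065], [-0.0084, -0.006], [-0.0088, -0.0054], [-0.0091, -0.0048], [-0.0094, -0.0042], [-0.0097, -0.0036], [-0.0099, -0.003], [-0.0101, -0.0024], [-0.0102, -0.0017], [-0.0103, -0.001], [-0.0103, -0.0004], [-0.0103, 0.0003], [-0.0103, 0.001], [-0.0102, 0.0016], [-0.0081, 0.0018], [-0.006, 0.0016], [-0.004, 0.0012]]
```

Request:
{"op": "servo_tool", "data": {
  "increments": [
    {"tx": -0.0004, "ty": 0, "tz": -0.0042, "twist": 0},
    {"tx": -0.0009, "ty": 0, "tz": -0.0062, "twist": 0},
    {"tx": -0.0015, "ty": 0, "tz": -0.0081, "twist": 0},
    {"tx": -0.0025, "ty": 0, "tz": -0.01, "twist": 0},
    {"tx": -0.0031, "ty": 0, "tz": -0.0098, "twist": 0},
    {"tx": -0.0038, "ty": 0, "tz": -0.0096, "twist": 0},
    {"tx": -0.0044, "ty": 0, "tz": -0.0094, "twist": 0},
    {"tx": -0.005, "ty": 0, "tz": -0.0091, "twist": 0},
    {"tx": -0.0055, "ty": 0, "tz": -0.0087, "twist": 0},
    {"tx": -0.0061, "ty": 0, "tz": -0.0083, "twist": 0}
  ]
}}

```text
time: 28.75
position: [474.1, -12.7, 170.2]
eef_rot: [-0.001, 0.094, 0.996, -0.0]
ft_force: [1.0, 0.3, -2.5]
grip_width: 20.0
grip_force: 24.9
```

```bash
cat >> h.py <<'E'
def arc():
    st();h=np.array([598.7,-36.6]);p=bot.observe()['position'];x0=(p[:2]-h)@[.9819,-.1894];z0=p[2]+13-85
    print("R",np.hypot(x0,z0),"ang",np.degrees(np.arctan2(z0,x0)))
E
python3 -c "
from h import *
arc()"
```

```text
t 28.75 p [474.1 -12.7 170.2] yang 79.2 z [-0.002  0.    -1.   ] F [ 1.   0.3 -2.5] M [ 0.03  0.16 -0.02] w 20.0 24.9 j6 0.16
R 160.44717490611146 ang 142.26281210065227
```

Low forces and the lever follows.

Request:
{"op": "servo_tool", "data": {
  "increments": [
    {"tx": -0.0066, "ty": 0, "tz": -0.0079, "twist": 0},
    {"tx": -0.0071, "ty": 0, "tz": -0.0075, "twist": 0},
    {"tx": -0.0076, "ty": 0, "tz": -0.007, "twist": 0},
    {"tx": -0.008, "ty": 0, "tz": -0.0065, "twist": 0},
    {"tx": -0.0084, "ty": 0, "tz": -0.006, "twist": 0},
    {"tx": -0.0088, "ty": 0, "tz": -0.0054, "twist": 0},
    {"tx": -0.0091, "ty": 0, "tz": -0.0048, "twist": 0},
    {"tx": -0.0094, "ty": 0, "tz": -0.0042, "twist": 0},
    {"tx": -0.0097, "ty": 0, "tz": -0.0036, "twist": 0},
    {"tx": -0.0099, "ty": 0, "tz": -0.003, "twist": 0}
  ]
}}

```text
time: 29.58
position: [555.0, -28.0, 228.4]
eef_rot: [-0.002, 0.094, 0.996, 0.0]
ft_force: [-8.4, 0.7, 15.2]
grip_width: 20.2
grip_force: 23.9
```

```bash
python3 -c "
from h import *
arc()"
```

```text
t 29.5833 p [555.  -28.  228.4] yang 79.21 z [-0.004  0.001 -1.   ] F [-8.4  0.7 15.2] M [ 0.33  2.02 -0.06] w 20.2 23.9 j6 0.14
R 162.58460712146592 ang 105.88330500505658
```

Request:
{"op": "servo_tool", "data": {
  "increments": [
    {"tx": 0, "ty": 0, "tz": 0, "twist": 0},
    {"tx": 0, "ty": 0, "tz": 0, "twist": 0},
    {"tx": 0, "ty": 0, "tz": 0, "twist": 0},
    {"tx": 0, "ty": 0, "tz": 0, "twist": 0},
    {"tx": 0, "ty": 0, "tz": 0, "twist": 0},
    {"tx": 0, "ty": 0, "tz": 0, "twist": 0},
    {"tx": 0, "ty": 0, "tz": 0, "twist": 0},
    {"tx": 0, "ty": 0, "tz": 0, "twist": 0},
    {"tx": 0, "ty": 0, "tz": 0, "twist": 0},
    {"tx": 0, "ty": 0, "tz": 0, "twist": 0}
  ]
}}

```text
time: 30.42
position: [556.4, -28.2, 228.6]
eef_rot: [-0.0, 0.094, 0.996, 0.0]
ft_force: [-5.9, 1.0, 14.5]
grip_width: 20.1
grip_force: 23.6
```

```bash
python3 -c "
from h import *
arc()
import cv2
bot.capture('scene');print([bot.spot_in(n,'scene')[:2] for n in('lever','lever_grip','pin')])
b=bot.capture('scene')[:,:,::-1][60:210,260:400]
cv2.imwrite('pics/g6.png',cv2.resize(b,None,fx=4,fy=4,interpolation=2))"
```

```text
t 30.4167 p [556.4 -28.2 228.6] yang 79.21 z [-0.     0.001 -1.   ] F [-5.9  1.  14.5] M [0.23 1.42 0.02] w 20.1 23.6 j6 0.14
R 162.39706161173592 ang 105.38425947741737
[[{'bbox': [328.4, 145.4, 355.6, 196.5], 'confidence': 0.91}], [{'bbox': [330.5, 143.0, 357.0, 198.2], 'confidence': 0.6}], [{'bbox': [317.3, 163.2, 365.2, 201.1], 'confidence': 0.51}]]
```

Request:
{"op": "servo_tool", "data": {
  "increments": [
    {"tx": -0.006, "ty": 0, "tz": -0.005, "twist": 0},
    {"tx": -0.0102, "ty": 0, "tz": -0.0017, "twist": 0},
    {"tx": -0.0103, "ty": 0, "tz": -0.001, "twist": 0},
    {"tx": -0.0103, "ty": 0, "tz": -0.0004, "twist": 0},
    {"tx": -0.0103, "ty": 0, "tz": 0.0003, "twist": 0},
    {"tx": -0.0103, "ty": 0, "tz": 0.001, "twist": 0},
    {"tx": -0.0102, "ty": 0, "tz": 0.0016, "twist": 0},
    {"tx": -0.0081, "ty": 0, "tz": 0.0018, "twist": 0},
    {"tx": 0, "ty": 0, "tz": 0, "twist": 0},
    {"tx": 0, "ty": 0, "tz": 0, "twist": 0}
  ]
}}

```text
time: 31.5
position: [635.2, -43.0, 232.9]
eef_rot: [0.004, 0.094, 0.996, 0.0]
ft_force: [1.6, 0.2, 11.0]
grip_width: 19.1
grip_force: 23.8
```

```bash
python3 -c "
from h import *
arc()"
```

```text
t 31.5 p [635.2 -43.  232.9] yang 79.19 z [ 0.008 -0.001 -1.   ] F [ 1.6  0.2 11. ] M [-0.06 -0.12 -0.03] w 19.1 23.8 j6 0.12
R 165.13991463465163 ang 77.04416451553871
```

Request:
{"op": "servo_tool", "data": {
  "increments": [
    {"tx": -0.004, "ty": 0, "tz": 0, "twist": 0},
    {"tx": -0.004, "ty": 0, "tz": 0.001, "twist": 0},
    {"tx": -0.003, "ty": 0, "tz": 0.001, "twist": 0},
    {"tx": -0.001, "ty": 0, "tz": 0, "twist": 0},
    {"tx": 0, "ty": 0, "tz": 0, "twist": 0},
    {"tx": 0, "ty": 0, "tz": 0, "twist": 0},
    {"tx": 0, "ty": 0, "tz": 0, "twist": 0},
    {"tx": 0, "ty": 0, "tz": 0, "twist": 0},
    {"tx": 0, "ty": 0, "tz": 0, "twist": 0},
    {"tx": 0, "ty": 0, "tz": 0, "twist": 0}
  ]
}}

```text
time: 32.33
position: [646.3, -45.1, 231.0]
eef_rot: [0.004, 0.094, 0.996, 0.0]
ft_force: [0.9, -0.6, 10.4]
grip_width: 19.0
grip_force: 23.8
```

```bash
python3 -c "
from h import *
arc()"
```

```text
t 32.3333 p [646.3 -45.1 231. ] yang 79.2 z [ 0.007 -0.001 -1.   ] F [ 0.9 -0.6 10.4] M [ 0.01 -0.05  0.  ] w 19.0 23.8 j6 0.12
R 166.16169285858754 ang 73.07667937525056
```

Request:
{"op": "servo_tool", "data": {
  "increments": [
    {"tx": 0, "ty": 0, "tz": 0, "twist": 0},
    {"tx": 0, "ty": 0, "tz": 0, "twist": 0},
    {"tx": 0, "ty": 0, "tz": 0, "twist": 0},
    {"tx": 0, "ty": 0, "tz": 0, "twist": 0},
    {"tx": 0, "ty": 0, "tz": 0, "twist": 0},
    {"tx": 0, "ty": 0, "tz": -0.01, "twist": 0},
    {"tx": 0, "ty": 0, "tz": -0.025, "twist": 0},
    {"tx": 0, "ty": 0, "tz": -0.025, "twist": 0},
    {"tx": 0, "ty": 0, "tz": -0.025, "twist": 0},
    {"tx": 0, "ty": 0, "tz": -0.015, "twist": 0}
  ],
  "jaw": 0.05
}}

```text
time: 33.17
position: [644.7, -44.9, 330.5]
eef_rot: [0.002, 0.094, 0.996, 0.0]
ft_force: [0.2, -0.3, 0.3]
grip_width: 50.0
grip_force: 0.0
```

Request:
{"op": "servo_tool", "data": {
  "increments": [
    {"tx": 0, "ty": 0.02, "tz": 0, "twist": 0},
    {"tx": 0, "ty": 0.03, "tz": 0, "twist": 0},
    {"tx": 0, "ty": 0.03, "tz": 0, "twist": 0},
    {"tx": 0, "ty": 0.03, "tz": 0, "twist": 0},
    {"tx": 0, "ty": 0.03, "tz": 0, "twist": 0},
    {"tx": 0, "ty": 0.03, "tz": 0, "twist": 0},
    {"tx": 0, "ty": 0.03, "tz": 0, "twist": 0},
    {"tx": 0, "ty": 0, "tz": 0, "twist": 0},
    {"tx": 0, "ty": 0, "tz": 0, "twist": 0},
    {"tx": 0, "ty": 0, "tz": 0, "twist": 0}
  ]
}}

```text
time: 34.0
position: [681.6, 151.4, 327.1]
eef_rot: [-0.0, 0.094, 0.996, -0.0]
ft_force: [-0.1, -0.1, -0.1]
grip_width: 49.7
grip_force: 0.0
```

```bash
python3 -c "
from h import *
st()
import cv2
a=bot.capture('top')[:,:,::-1][100:275,260:360];b=bot.capture('scene')[:,:,::-1][100:275,260:360]
cv2.imwrite('pics/g7.png',cv2.resize(cv2.hconcat([a,b]),None,fx=3.4,fy=3.4,interpolation=2))"
```

```text
t 34.0 p [681.6 151.4 327.1] yang 79.23 z [-0.    -0.001 -1.   ] F [-0.1 -0.1 -0.1] M [0.01 0.   0.  ] w 49.7 0.0 j6 0.41
```

View pics/g7.png

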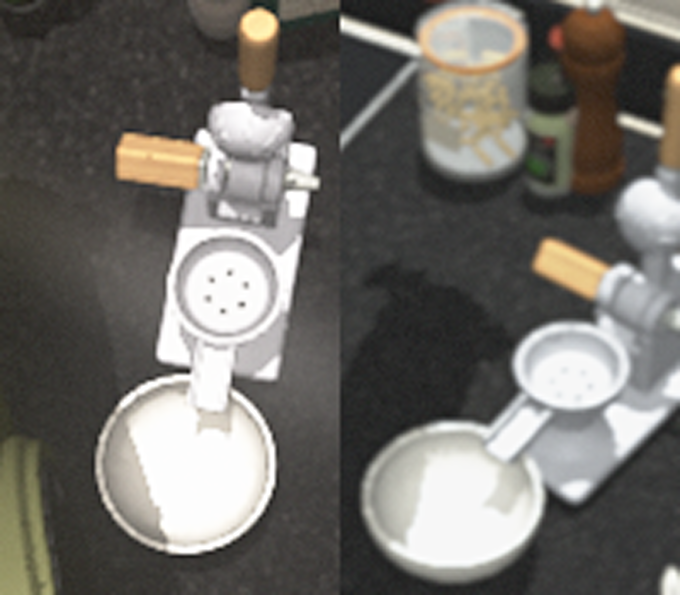

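```bash
python3 -c "
from h import *
st((622.4,86.1,80),79.1)"
```

```text
t 34.1 p [681.6 150.4 327.3] yang 79.13 z [ 0. -0. -1.] F [0.4 0.1 1. ] M [ 0.03 -0.   -0.03] w 50.2 0.0 j6 0.41
d_tool [ 45.9 -74.4 247.3]
```

Request:
{"op": "servo_tool", "data": {
  "increments": [
    {"tx": 0.006, "ty": 0, "tz": 0.02, "twist": 0},
    {"tx": 0.006, "ty": 0, "tz": 0.032, "twist": 0},
    {"tx": 0.006, "ty": 0, "tz": 0.035, "twist": 0},
    {"tx": 0.006, "ty": 0, "tz": 0.035, "twist": 0},
    {"tx": 0.006, "ty": 0, "tz": 0.035, "twist": 0},
    {"tx": 0.006, "ty": 0, "tz": 0.035, "twist": 0},
    {"tx": 0.006, "ty": 0, "tz": 0.032, "twist": 0},
    {"tx": 0.004, "ty": 0, "tz": 0.022, "twist": 0},
    {"tx": 0, "ty": 0, "tz": 0, "twist": 0},
    {"tx": 0, "ty": 0, "tz": 0, "twist": 0}
  ],
  "jaw": 0.0
}}

```text
time: 34.93
position: [635.5, 158.8, 80.4]
eef_rot: [-0.001, 0.095, 0.995, -0.001]
ft_force: [0.8, 0.5, 0.4]
grip_width: -0.1
grip_force: 0.0
```

Request:
{"op": "servo_tool", "data": {
  "increments": [
    {"tx": 0, "ty": -0.015, "tz": 0, "twist": 0},
    {"tx": 0, "ty": -0.02, "tz": 0, "twist": 0},
    {"tx": 0, "ty": -0.02, "tz": 0, "twist": 0},
    {"tx": 0, "ty": -0.012, "tz": 0, "twist": 0},
    {"tx": 0, "ty": -0.006, "tz": 0, "twist": 0},
    {"tx": 0, "ty": 0, "tz": 0, "twist": 0},
    {"tx": 0, "ty": 0, "tz": 0, "twist": 0},
    {"tx": 0, "ty": 0, "tz": 0, "twist": 0},
    {"tx": 0, "ty": 0, "tz": 0, "twist": 0},
    {"tx": 0, "ty": 0, "tz": 0, "twist": 0}
  ]
}}

```text
time: 35.77
position: [623.0, 89.3, 80.8]
eef_rot: [0.0, 0.094, 0.996, 0.0]
ft_force: [-0.9, 0.7, 0.8]
grip_width: -0.2
grip_force: 0.0
```

```bash
python3 -c "
from h import *
st((617.3,59.6,80),79.1)"
```

```text
t 35.7667 p [623.   89.3  80.8] yang 79.27 z [ 0.  0. -1.] F [-0.9  0.7  0.8] M [-0.01  0.03  0.02] w -0.2 0.0 j6 0.33
d_tool [ -0.1 -30.2   0.8]
```

Request:
{"op": "servo_tool", "data": {
  "increments": [
    {"tx": 0, "ty": -0.006, "tz": 0, "twist": 0},
    {"tx": 0, "ty": -0.006, "tz": 0, "twist": 0},
    {"tx": 0, "ty": -0.004, "tz": 0, "twist": 0},
    {"tx": 0, "ty": -0.003, "tz": 0, "twist": 0},
    {"tx": 0, "ty": -0.003, "tz": 0, "twist": 0},
    {"tx": 0, "ty": -0.003, "tz": 0, "twist": 0},
    {"tx": 0, "ty": -0.002, "tz": 0, "twist": 0},
    {"tx": 0, "ty": 0, "tz": 0, "twist": 0},
    {"tx": 0, "ty": 0, "tz": 0, "twist": 0},
    {"tx": 0, "ty": 0, "tz": 0, "twist": 0}
  ]
}}

```text
time: 36.6
position: [617.8, 62.0, 80.9]
eef_rot: [0.0, 0.094, 0.996, -0.0]
ft_force: [1.0, -0.2, 0.4]
grip_width: 0.1
grip_force: 0.1
```

Request:
{"op": "servo_tool", "data": {
  "increments": [
    {"tx": 0, "ty": -0.001, "tz": 0, "twist": 0},
    {"tx": 0, "ty": -0.001, "tz": 0, "twist": 0},
    {"tx": 0, "ty": -0.001, "tz": 0, "twist": 0},
    {"tx": 0, "ty": -0.001, "tz": 0, "twist": 0},
    {"tx": 0, "ty": -0.001, "tz": 0, "twist": 0},
    {"tx": 0, "ty": 0, "tz": 0, "twist": 0},
    {"tx": 0, "ty": 0, "tz": 0, "twist": 0},
    {"tx": 0, "ty": 0, "tz": 0, "twist": 0},
    {"tx": 0, "ty": 0, "tz": 0, "twist": 0},
    {"tx": 0, "ty": 0, "tz": 0, "twist": 0}
  ]
}}

```text
time: 37.43
position: [618.8, 60.5, 82.2]
eef_rot: [0.002, 0.093, 0.996, 0.004]
ft_force: [1.7, 9.1, 2.4]
grip_width: -0.1
grip_force: 4.8
```

Request:
{"op": "servo_tool", "data": {
  "increments": [
    {"tx": 0, "ty": 0.01, "tz": 0, "twist": 0},
    {"tx": 0, "ty": 0.02, "tz": 0, "twist": 0},
    {"tx": 0, "ty": 0.03, "tz": 0, "twist": 0},
    {"tx": 0, "ty": 0.03, "tz": -0.01, "twist": 0},
    {"tx": 0, "ty": 0.02, "tz": -0.02, "twist": 0},
    {"tx": 0, "ty": 0, "tz": -0.02, "twist": 0},
    {"tx": 0, "ty": 0, "tz": 0, "twist": 0},
    {"tx": 0, "ty": 0, "tz": 0, "twist": 0},
    {"tx": 0, "ty": 0, "tz": 0, "twist": 0},
    {"tx": 0, "ty": 0, "tz": 0, "twist": 0}
  ]
}}

```text
time: 38.27
position: [636.3, 164.1, 129.4]
eef_rot: [-0.001, 0.094, 0.996, -0.001]
ft_force: [-1.0, -0.1, 0.2]
grip_width: -0.3
grip_force: 0.0
```

```bash
python3 -c "
from h import *
import cv2
st();a=bot.capture('top');bot.capture('scene')
o=cv2.cvtColor(cv2.imread('pics/g7.png'),cv2.COLOR_BGR2RGB)[:,:340];o=cv2.resize(o,(100,175),interpolation=cv2.INTER_AREA).astype(int)
d=np.abs(a[100:275,260:360].astype(int)-o).max(2)
ys,xs=np.where(d>90);print(len(xs),[(x+260,y+100) for x,y in zip(xs,ys)][:40])
print([(n,bot.spot_in(n,'scene')[:1]) for n in('lever','pin','dip_bowl')])
bot.job_done()"
```

```text
t 38.2667 p [636.3 164.1 129.4] yang 79.16 z [-0.003 -0.001 -1.   ] F [-1.  -0.1  0.2] M [ 0.03 -0.04 -0.01] w -0.3 0.0 j6 0.44
169 [(np.int64(263), np.int64(250)), (np.int64(260), np.int64(251)), (np.int64(260), np.int64(252)), (np.int64(260), np.int64(253)), (np.int64(261), np.int64(253)), (np.int64(263), np.int64(253)), (np.int64(264), np.int64(253)), (np.int64(261), np.int64(254)), (np.int64(264), np.int64(254)), (np.int64(271), np.int64(254)), (np.int64(305), np.int64(254)), (np.int64(260), np.int64(255)), (np.int64(261), np.int64(255)), (np.int64(270), np.int64(255)), (np.int64(271), np.int64(255)), (np.int64(306), np.int64(255)), (np.int64(260), np.int64(256)), (np.int64(261), np.int64(256)), (np.int64(262), np.int64(256)), (np.int64(263), np.int64(256)), (np.int64(264), np.int64(256)), (np.int64(270), np.int64(256)), (np.int64(271), np.int64(256)), (np.int64(260), np.int64(257)), (np.int64(261), np.int64(257)), (np.int64(262), np.int64(257)), (np.int64(263), np.int64(257)), (np.int64(270), np.int64(257)), (np.int64(271), np.int64(257)), (np.int64(262), np.int64(258)), (np.int64(263), np.int64(258)), (np.int64(264), np.int64(258)), (np.int64(265), np.int64(258)), (np.int64(270), np.int64(258)), (np.int64(271), np.int64(258)), (np.int64(264), np.int64(259)), (np.int64(265), np.int64(259)), (np.int64(271), np.int64(259)), (np.int64(263), np.int64(260)), (np.int64(264), np.int64(260))]
[('lever', [{'bbox': [340.4, 121.7, 365.0, 198.2], 'confidence': 0.56}]), ('pin', [{'bbox': [318.0, 168.7, 365.8, 200.8], 'confidence': 0.71}]), ('dip_bowl', [{'bbox': [267.4, 220.2, 319.6, 268.8], 'confidence': 0.81}])]
the job is handed in; nothing more can be done
```

I handed the job in at about 38 s: the lever is set on the stand and pinned with the pin pushed home to the ear, it leans back on its stop so the press stands open, and I never touched the bowl.

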